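# Top up a pickle jar from a tipping chute

### The arm

A 6-joint arm with a two-finger parallel gripper is mounted at the origin on the work surface. World frame = base frame: x ahead of the robot, y to its left, z up, the work surface at z = 0. Lengths are in m, angles in degrees, forces in N, time in s.
With the tool pointing down it reaches from about 0.4 to 0.825 m from the base axis. Payload 7 kg.
Tool frame: the origin (TCP) lies on the front face of the gripper's body, between the roots of the fingers; the fingertips stand 66 mm ahead of it and the grasp point (between the pads) lies 47 mm ahead of it; z points along the fingers, y is the line along which they close (so a half turn about z gives the same grasp; the last joint's range is limited). The gripper opens to 88 mm and grips with 3 to 60 N. Pads are 19 mm wide; open, the fingers measure 130 mm over their backs; the gripper's body (78 mm by 193 mm) begins 47 mm behind the grasp point.
Start: joints at [-54.368, 20.546, 0.682, 0, -70.136, -16.507], TCP at [0.221, -0.638, 0.292] pointing down, gripper open.
Joint ranges: [-176.03, 176.03], [-82.01, 121.73], [-58.28, 71.71], [-173.87, 95.51], [-174.79, -0.11], [-173.66, 173.66]. Speed limits (degrees/s): [136.94, 136.94, 172.46, 180, 180, 180].

### API

Orientations are given as [roll, pitch, yaw] about the fixed x, y, z axes, in that order (R = Rz(yaw) Ry(pitch) Rx(roll)).
In Python, from plant import ctrl gives the robot as it stands.
- The arm moves only by the tool send_rows, never from a script. Its argument "deltas" is a list of rows, each a list of 2 entries, a list of its own where there are three numbers: the shift along the tool's x, y, z each as a share of 800 mm, from -1 to 1, then the turn about the tool's z as a share of 90 degrees, from -1 to 1. A call has exactly 5 rows; each row is the pose to reach, as a shift and turn from the pose commanded when the call began, along the tool's axes at that moment; what a row does not reach only later rows make up. A row lasts 1/12 s, in which the tool goes at most 41.7 mm and 7.16 degrees, less where a joint would pass 70% of its speed; a pose out of reach is approached as far as the arm can. A call with a number of a shift or a turn outside -1 to 1 is refused whole. A call with a gripper value outside its range is refused whole. "gripper" is the opening, from 0 (shut) to 1 (fully open), set as the call begins (left out, the last holds). The fingers move at their own pace and stop on an object; the grip force is fixed at half the most. Time passes only in rows, so rows that repeat a pose let the fingers close, or fill a call up. It gives the time, the measured TCP pose, the force, the opening and the grip force at its end, in the units of the state.
- ctrl.get_obs(): the state, without advancing time (a new reading comes with each control period).
- ctrl.snapshot(name): name is "scene" or "top" or "wrist"; returns a dict with "color" (400x640x3 uint8, red, green, blue), "vertical_fov" (degrees; the focal length in pixels is half the picture's height over the tangent of half this angle, whatever the lens; pixels are square), "cx", "cy" (the principal point, pixels), "k1" (the pictures are not rectified: a ray, as slopes to the right and down, at radius r is drawn at 1 + k1 r^2 times it, then the intrinsics apply), "rvec" (rotation vector, rad) and "tvec" (3), from world to camera coordinates, as OpenCV has them. Camera axes: x right, y down, z forward; pixel columns grow to the right and rows downward; lengths in m; the calibration is good to about 2 mm. A picture is of the moment at which its call begins. There is no depth.
- ctrl.close_job(): hands the job in; it is judged then, once.
Trained networks look in a picture, given as the dict that the camera call returned (one of the last four; its "shot" number tells which), for a name from the list of things; names that differ only in an ending like _2 or _b are one class to them, and where a whole thing is asked for, a point or a joint stands for the part that bears it (a point fixed in the world has none). Each returns a list of dicts, best first, with "conf" (0 to 1); they miss things now and then, are a little off and sometimes report something else, mostly with a low value. They report only what shows in the picture. A call takes as long as a camera call. They do not tell look-alikes from the thing itself.
- ctrl.boxes_of(picture, thing): "xy" ([column, row] as shares, 0 to 1, of the picture: columns of its width, rows of its height, amid what is visible of it).
- ctrl.cut_out(picture, thing): "pixels" (400x640 bool, what is visible of it) and "xy" ([column, row] as shares, 0 to 1, of the picture: columns of its width, rows of its height, amid what is visible of it).
The state is a dict: "clock": time; "joint_pos": joint angles; "qvel": joint speeds; "tau": joint torques, N m; "tool_pos": TCP position; "orientation": TCP orientation; "force": force on the tool from outside, world axes, zero at the start; "moment": the same for the moment, N m; "opening": finger opening in m; "gripper_force": force on a finger pad.
Only numpy, scipy, OpenCV 4.12 (cv2) and the standard library are available. Lean on these libraries where they do the work, as an engineer would, in place of code of your own. Each camera call takes 0.05 s, during which the arm holds its last target. There are 200 camera calls.

### The job

Pick up the small steel chute by its wooden grip with its three gherkins aboard, rest its open nose gently on the rim of the open jar with the stop under the nose against the outside of the rim, and tip it, still resting on the rim, until all three gherkins have slid down into the jar. Then stand the empty chute back on its feet on the counter. Do not touch the gherkins with the fingers, spill any, press hard on the glass or shift the other things.

Things in the scene. Friction and masses are not known exactly. Their poses are not given: they have to be found in the camera images.
- chute_grip (a point): Centre of the steel chute's wooden grip: a square upright post, 22 x 22 mm, 46 mm high (point 24 mm below its top), on a bridge over mid-trough, bridge top 24 mm below the point. Fingers fit either pair of sides. Axes as the chute: x along the trough to the open nose, z up. Point 70 mm above the counter, 56 mm above the trough's underside. 250 g empty, balanced under the grip. Not measured while held.
- chute_stop (a point): Chute: trough 200 mm long, 32 wide (26 inside), sides 29 high, nose (+x) open, tail closed, on two cross feet 44 wide, 14 high. The front foot, 4 mm thick, is also the stop. Point: corner of the stop's front face and the trough's underside, 80 mm towards the nose from the grip, 56 mm below it; same axes. Seated, the jar's rim lies in this corner: underside on the rim, stop against its outside.
- chute_nose (a point): Lower edge of the chute's open nose, middle: 100 mm towards +x from the grip, 56 mm below it, 20 mm ahead of the stop (these 20 mm reach into the mouth when seated); same axes. As the chute is tipped it bears on the inner edge of the 4 mm thick rim instead of the outer one, so the corner rises a little off the rim: about 2 mm at 35 degrees, which must be followed by feel.
- jar_mouth (a point): Mouth centre of the open clear jar, level with its rim, 122 mm above the counter. Neck 62 mm across outside, 54 inside, upright for 20 mm, then widening to a hollow body 86 across. Clamped in a fixed steel stand, base 116 mm square, 10 high. The chute may come from any side. The rim is hard, a millimetre too far presses many newtons: find height and reach by touch, rest at 1 to 5 N, never over 15 N.
- gherkin1_mid (a point): Centre of the rearmost gherkin, a firm little cucumber 18 mm thick, 45 mm long with round ends, 15 g, lying lengthwise in the trough (x along it). Wet: it stays put in a trough within about 10 degrees of level and moved smoothly, starts to slide at 14 to 20 degrees of tilt and runs out well at 30 to 35 degrees nose down.
- gherkin2_mid (a point): Centre of the middle gherkin, same as the first.
- gherkin3_mid (a point): Centre of the front gherkin, same as the first.
- jar_lid_mid (a point): loose yellow screw lid, disc 68 mm across, 14 mm high, lying flat; bystander, to be left where it stands. Point half-way up.
- syrup_mid (a point): small dark red bottle with yellow cap, 42 mm across, 105 mm high; bystander, to be left where it stands. Point half-way up.
- pickle_jar_a_mid (a point): closed jar of orange pickles, yellow cap, 72 mm across, 100 mm high; bystander, to be left where it stands. Point half-way up.
- pickle_jar_b_mid (a point): closed jar of dark red pickles, yellow cap, 72 mm across, 100 mm high; bystander, to be left where it stands. Point half-way up.
- spoon_grip (a point): wooden spoon lying flat, 200 mm long, point on its handle; bystander, to be left where it lies.
- cup_mid (a point): green cup standing open, 72 mm across, 85 mm high; bystander, to be left where it stands. Point half-way up.
- sauce_mid (a point): small brown sauce bottle with yellow cap, 48 mm across, 130 mm high; bystander, to be left where it stands. Point half-way up.
Mind the look-alikes: they are no part of the job. Of the things shaped like the part that bears chute_grip, the bare steel one is meant.

How it is judged:
By the outcome, as a careful person would: the job done as asked, in the order asked, and still so for the second after the job is handed in, with the robot touching nothing.
It also fails if it takes over 72 s, if anything falls off the work surface, if the arm or the gripper's body presses on something with over 40 N, if the wrist force passes 120 N, or if a joint passes its speed limit or range.

## Working session

There is one attempt and no reset: what is moved stays moved. The work goes in short steps, Python scripts to look and compute and a tool call to move; the robot and the scene stay as the last step left them, time stands still between calls to the robot, and variables do not carry over. Pictures are saved under pics/ and viewed, at most 10 in all, crops included, and the job is handed in when it is done.

Besides the shell and the picture viewer there is one more tool, called as name([rows], argument=value, ...), one row to a line, values as JSON. send_rows: Moves the arm, as the interface text tells. Shift numbers are shares of 800 mm and turn numbers shares of 90 degrees, none past 1 either way. Its arguments: {"type":"object","properties":{"deltas":{"type":"array","items":{"type":"array"}},"gripper":{"type":"number"}},"required":["deltas"]}

```bash
mkdir -p pics
cat > h.py <<'E'
import numpy as np, cv2
from plant import ctrl
def cam(p):
    f=200/np.tan(np.radians(p["vertical_fov"])/2); R=cv2.Rodrigues(np.array(p["rvec"],float))[0]; t=np.array(p["tvec"],float)
    return f,R,t
def proj(p,X):
    f,R,t=cam(p); c=(R@np.atleast_2d(X).T).T+t; s=c[:,:2]/c[:,2:]; s=s*(1+p["k1"]*(s**2).sum(1,keepdims=True))
    return s*f+[p["cx"],p["cy"]]
def ray(p,uv):
    f,R,t=cam(p); d=(np.array(uv,float)-[p["cx"],p["cy"]])/f; s=d.copy()
    for _ in range(20): s=d/(1+p["k1"]*(s**2).sum())
    return -R.T@t, R.T@np.array([s[0],s[1],1.])
def onz(p,uv,z):
    o,d=ray(p,uv); return o+d*(z-o[2])/d[2]
def tri(ps,uvs):
    A=np.zeros((3,3));b=np.zeros(3)
    for p,uv in zip(ps,uvs):
        o,d=ray(p,uv); d/=np.linalg.norm(d); M=np.eye(3)-np.outer(d,d); A+=M;b+=M@o
    return np.linalg.solve(A,b)
def px(x): return np.array(x["xy"])*[640,400]
def save(n,img): cv2.imwrite("pics/"+n,cv2.cvtColor(np.ascontiguousarray(img),cv2.COLOR_RGB2BGR))
E
cat > a.py <<'E'
from h import *
P={n:ctrl.snapshot(n) for n in("scene","top")}
save("scene.png",P["scene"]["color"]);save("top.png",P["top"]["color"])
H={"chute_grip":.07,"jar_mouth":.122,"gherkin1_mid":.026,"jar_lid_mid":.007,"syrup_mid":.05,"pickle_jar_a_mid":.05,"spoon_grip":.01,"cup_mid":.04,"sauce_mid":.065,"chute_nose":.014,"chute_stop":.014}
for th,z in H.items():
    for n in P:
        for r in ctrl.boxes_of(P[n],th):
            if r["conf"]>.3: print(th,n,round(r["conf"],2),px(r).round(),onz(P[n],px(r),z).round(3))
o=ctrl.get_obs(); print({k:np.round(v,3) for k,v in o.items()})
for n in P: print(n,(-cam(P[n])[1].T@cam(P[n])[2]).round(2))
E
python3 a.py
```

```text
chute_grip scene 0.86 [277. 252.] [ 0.498 -0.166  0.07 ]
chute_grip scene 0.68 [178. 259.] [ 0.303 -0.321  0.07 ]
chute_grip scene 0.58 [341. 337.] [ 0.749 -0.259  0.07 ]
chute_grip top 0.84 [391. 210.] [ 0.488 -0.146  0.07 ]
chute_grip top 0.69 [423. 107.] [ 0.737 -0.231  0.07 ]
chute_grip top 0.56 [459. 303.] [ 0.263 -0.302  0.07 ]
chute_grip top 0.55 [254. 293.] [0.295 0.186 0.07 ]
jar_mouth scene 0.67 [348. 182.] [0.546 0.095 0.122]
jar_mouth top 0.65 [262. 204.] [0.503 0.156 0.122]
gherkin1_mid top 0.6 [177. 166.] [0.613 0.384 0.026]
jar_lid_mid scene 0.67 [295. 215.] [ 0.436 -0.011  0.007]
syrup_mid scene 0.63 [347. 235.] [ 0.612 -0.013  0.05 ]
syrup_mid top 0.57 [390. 223.] [ 0.458 -0.147  0.05 ]
syrup_mid top 0.51 [333. 158.] [ 0.618 -0.011  0.05 ]
pickle_jar_a_mid scene 0.66 [409. 149.] [0.601 0.378 0.05 ]
pickle_jar_a_mid top 0.76 [179. 168.] [0.604 0.369 0.05 ]
spoon_grip scene 0.6 [384. 262.] [ 0.727 -0.006  0.01 ]
spoon_grip scene 0.42 [255. 338.] [ 0.572 -0.354  0.01 ]
spoon_grip top 0.65 [308. 123.] [0.719 0.05  0.01 ]
cup_mid scene 0.8 [375. 131.] [0.464 0.403 0.04 ]

[... 1105 characters left out ...]
p 0.86 [392. 210.] [ 0.49  -0.156  0.014]
chute_stop top 0.86 [252. 292.] [0.291 0.2   0.014]
{'clock': np.float64(1.2), 'joint_pos': array([-5.4367e+01,  2.0546e+01,  6.8000e-01, -1.0000e-03, -7.0135e+01,
       -1.6508e+01]), 'qvel': array([-0.073,  0.037, -0.05 , -0.003, -0.112, -0.017]), 'tau': array([ 0.0000e+00, -5.8239e+01,  2.9330e+01,  7.0030e+00,  1.2000e-02,
        0.0000e+00]), 'tool_pos': array([ 0.221, -0.638,  0.292]), 'orientation': array([ 1.79999e+02,  1.00000e-03, -1.60875e+02]), 'force': array([ 0.554, -0.83 ,  0.333]), 'moment': array([ 0.015,  0.01 , -0.011]), 'gripper_force': np.float64(0.0), 'opening': np.float64(0.088)}
scene [ 0.9  -0.55  0.95]
top [0.42 0.   1.22]
```

View pics/top.png

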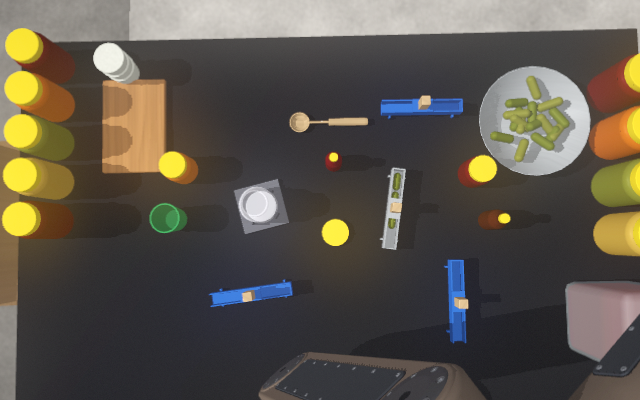

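View pics/scene.png

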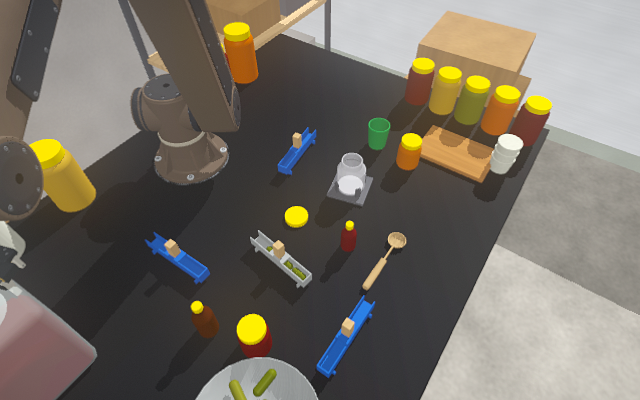

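Top picture: the steel chute with gherkins is at (394,208). The look-alikes are blue chutes at (422,107), (458,301) and (252,292). The open jar is at (259,205), the lid at (335,232) and the syrup at (333,160). I choose the bare steel one and check it, and which end is its nose, in one close crop.

```bash
cat > b.py <<'E'
from h import *
t=ctrl.snapshot("top");s=ctrl.snapshot("scene")
a=cv2.resize(t["color"][155:260,365:425],None,fx=5,fy=5,interpolation=cv2.INTER_CUBIC)
b=cv2.resize(s["color"][222:294,242:320],None,fx=6,fy=6,interpolation=cv2.INTER_CUBIC)
im=np.zeros((525,770,3),np.uint8); im[:525,:300]=a; im[:432,302:770]=b
save("crop.png",im)
for n,p in(("top",t),("scene",s)):
  for r in ctrl.cut_out(p,"chute_grip"):
    if abs(onz(p,px(r),.07)[:2]-[.49,-.155]).max()<.03:
      ys,xs=np.nonzero(r["pixels"]); 
      (c,wh,an)=cv2.minAreaRect(np.c_[xs,ys].astype(np.float32)); bp=cv2.boxPoints((c,wh,an))
      print(n,len(xs),wh,[onz(p,q,.043).round(3) for q in bp])
ga=[px(r) for r in ctrl.boxes_of(t,"gherkin1_mid")]; print(np.round(ga))
for n,p in(("top",t),("scene",s)):
  for r in ctrl.cut_out(p,"jar_mouth"): print(n,r["conf"],px(r),r["pixels"].sum())
E
python3 b.py
```

```text
top 922 (16.12440299987793, 81.01309204101562) [array([ 0.398, -0.121,  0.043]), array([ 0.595, -0.151,  0.043]), array([ 0.59 , -0.19 ,  0.043]), array([ 0.392, -0.16 ,  0.043])]
scene 954 (72.01213073730469, 21.873437881469727) [array([ 0.4  , -0.172,  0.043]), array([ 0.399, -0.109,  0.043]), array([ 0.605, -0.15 ,  0.043]), array([ 0.601, -0.207,  0.043])]
[[396. 181.]
 [394. 223.]]
top 0.81 [260.096 204.   ] 2140
scene 0.72 [289.28 265.32] 55
scene 0.63 [348.416 181.32 ] 1488
```

View pics/crop.png

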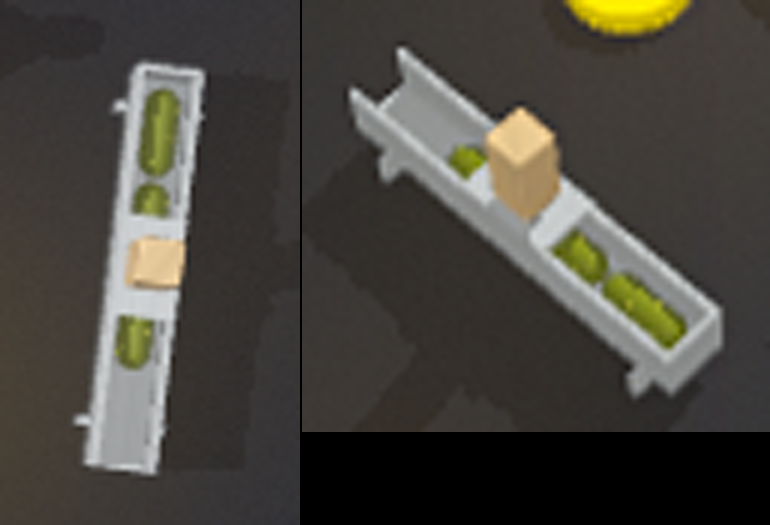

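Crop: it is the bare steel trough with a wood grip. Its open nose is at top pixel (389,248), towards the robot, and its closed tail at (399,169). Two gherkins lie behind the bridge and one just ahead of it.

```bash
cat >> h.py <<'E'
def to(target,yaw):
    "shift (shares) and turn (share) from the present pose to TCP target, world yaw deg"
    o=ctrl.get_obs(); y0=np.radians(o["orientation"][2]); c,s=np.cos(y0),np.sin(y0)
    d=np.array(target)-o["tool_pos"]; t=np.array([[c,s,0],[s,-c,0],[0,0,-1]])@d
    return (t/.8).round(4), round((-(yaw-np.degrees(y0))+180)%360/90-2,4)
E
cat > c.py <<'E'
from h import *
t=ctrl.snapshot("top")
n=(onz(t,(382.4,247.8),.043)+onz(t,(396.4,249),.043))/2; b=(onz(t,(392,168.6),.043)+onz(t,(405.8,169.4),.043))/2
g=(n+b)/2; y=np.degrees(np.arctan2(*(n-b)[1::-1])); print(n,b,np.linalg.norm(n-b),g,y, onz(t,(396,207),.094))
print(to([g[0],g[1],.292],y))
E
python3 c.py
```

```text
[ 0.39475048 -0.14337041  0.043     ] [ 0.58969863 -0.17221975  0.043     ] 0.19707122433431476 [ 0.49222455 -0.15779508  0.043     ] 171.58219626098193 [ 0.49271387 -0.1553455   0.094     ]
(array([-5.167e-01,  4.558e-01,  2.000e-04]), np.float64(0.306))
```

send_rows([
  [[-0.02, 0.018, 0], 0],
  [[-0.055, 0.049, 0], 0],
  [[-0.094, 0.083, 0], 0],
  [[-0.133, 0.117, 0], 0],
  [[-0.172, 0.152, 0], 0],
])

```text
clock: 2.02
tool_pos: [0.3116, -0.4766, 0.2921]
orientation: [-180.0, 0.0, -160.9]
force: [1.6, -0.4, -0.3]
opening: 0.0871
gripper_force: 0.0
```

send_rows([
  [[-0.038, 0.033, 0], 0],
  [[-0.076, 0.067, 0], 0],
  [[-0.114, 0.101, 0], 0],
  [[-0.152, 0.134, 0], 0],
  [[-0.187, 0.165, 0], 0],
])

```text
clock: 2.43
tool_pos: [0.4099, -0.3023, 0.2926]
orientation: [-180.0, 0.1, -160.9]
force: [0.8, -0.8, 0.1]
opening: 0.0878
gripper_force: 0.0
```

send_rows([
  [[-0.038, 0.033, 0], 0.06],
  [[-0.076, 0.067, 0], 0.13],
  [[-0.114, 0.1, 0], 0.2],
  [[-0.145, 0.127, 0], 0.26],
  [[-0.158, 0.139, 0], 0.306],
])

```text
clock: 2.85
tool_pos: [0.4941, -0.1546, 0.2925]
orientation: [180.0, 0.1, 171.4]
force: [0.2, 0.1, 0.0]
opening: 0.0879
gripper_force: 0.0
```

```bash
cat > d.py <<'E'
from h import *
o=ctrl.get_obs(); print(o["clock"],o["tool_pos"].round(4),o["orientation"].round(2),o["joint_pos"].round(1),o["force"].round(2))
w=ctrl.snapshot("wrist"); save("w1.png",w["color"]); print("cam",(-cam(w)[1].T@cam(w)[2]).round(3))
for th,z in(("chute_grip",.07),("jar_mouth",.122),("gherkin1_mid",.026)):
  for r in ctrl.boxes_of(w,th): print(th,round(r["conf"],2),px(r).round(),onz(w,px(r),z).round(3))
t=ctrl.snapshot("top"); s=ctrl.snapshot("scene")
a=cv2.resize(t["color"][165:245,220:300],None,fx=4.5,fy=4.5,interpolation=cv2.INTER_CUBIC)
b=cv2.resize(s["color"][140:220,310:390],None,fx=4.5,fy=4.5,interpolation=cv2.INTER_CUBIC)
save("jar.png",np.hstack([a,b]))
E
python3 d.py
```

```text
2.85 [ 0.4941 -0.1546  0.2925] [1.7998e+02 7.0000e-02 1.7142e+02] [   4.4    5.6  -18.9   -0.   -65.4 -102.9] [0.18 0.15 0.03]
cam [ 0.417 -0.143  0.384]
chute_grip 0.89 [317. 165.] [ 0.476 -0.154  0.07 ]
chute_grip 0.88 [154.  37.] [ 0.336 -0.283  0.07 ]
chute_grip 0.52 [274. 343.] [ 0.683 -0.239  0.07 ]
jar_mouth 0.95 [591. 144.] [0.481 0.08  0.122]
jar_mouth 0.52 [ 93. 186.] [ 0.455 -0.348  0.122]
gherkin1_mid 0.89 [320. 226.] [ 0.559 -0.164  0.026]
```

View pics/w1.png

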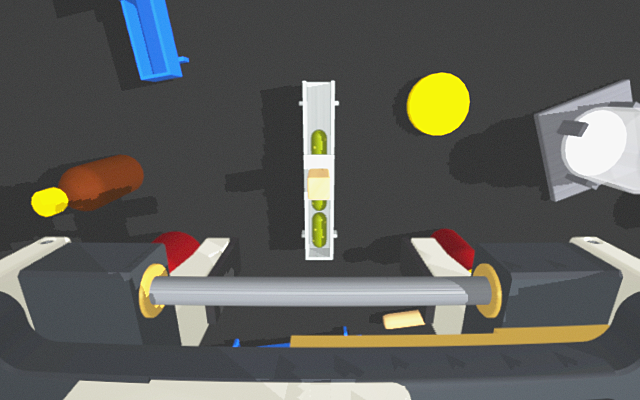

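View pics/jar.png

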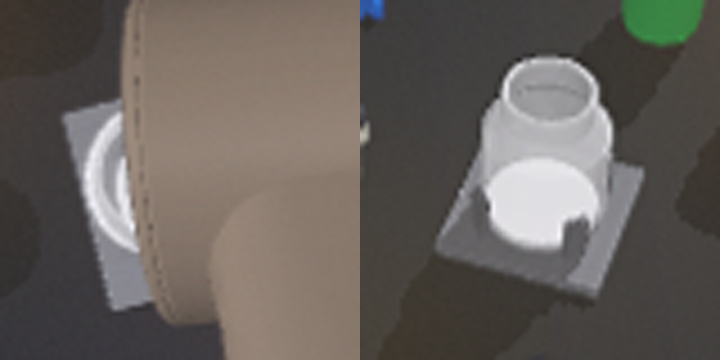

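```bash
cat > e.py <<'E'
from h import *
w=ctrl.snapshot("wrist");s=ctrl.snapshot("scene")
n=onz(w,(319,81),.043);b=onz(w,(319,260),.043);print(n,b,(n+b)/2,np.degrees(np.arctan2(*(n-b)[1::-1])))
g=(n+b)/2
y=171.5
for z in(.094,): print("posttop px",proj(w,[[g[0]+dx,g[1]+dy,z] for dx,dy in((-.011,-.011),(.011,-.011),(.011,.011),(-.011,.011))]).round())
print("jar",onz(s,(352.2,160.2),.122))
for c in ([.538,.149],onz(s,(352.2,160.2),.122)[:2]):
  q=proj(s,[[c[0]+.031*np.cos(a),c[1]+.031*np.sin(a),.122] for a in np.arange(0,6.28,.1)]); print("rim px",q.min(0),q.max(0))
q=np.array([[502,57],[598,125]])-[360,0]; print("seen",q/4.5+[310,140])
E
python3 e.py
```

```text
[ 0.39362458 -0.14469227  0.043     ] [ 0.59137453 -0.17389871  0.043     ] [ 0.49249956 -0.15929549  0.043     ] 171.59850434721443
posttop px [[305. 180.]
 [309. 203.]
 [332. 199.]
 [329. 177.]]
jar [0.51082838 0.17294246 0.122     ]
rim px [344.99658661 161.20306298] [367.08965997 177.25579282]
rim px [341.37480602 152.60930111] [363.03813737 168.05720649]
seen [[341.55555556 152.66666667]
 [362.88888889 167.77777778]]
```

send_rows([
  [[0.001, -0.005, 0.015], 0],
  [[0.001, -0.005, 0.05], 0],
  [[0.001, -0.005, 0.095], 0],
  [[0.001, -0.005, 0.14], 0],
  [[0.001, -0.005, 0.175], 0],
])

```text
clock: 3.67
tool_pos: [0.4896, -0.1625, 0.1502]
orientation: [180.0, -0.0, 171.5]
force: [-0.8, -0.1, -0.2]
opening: 0.0876
gripper_force: 0.0
```

send_rows([
  [[0, 0, 0.02], 0],
  [[0, 0, 0.033], 0],
  [[0, 0, 0.04], 0],
  [[0, 0, 0.043], 0],
  [[0, 0, 0.043], 0],
])

```text
clock: 4.08
tool_pos: [0.4908, -0.1621, 0.1178]
orientation: [-180.0, -0.0, 171.6]
force: [0.1, 0.1, -0.2]
opening: 0.0877
gripper_force: 0.0
```

```bash
cat > f.py <<'E'
from h import *
o=ctrl.get_obs(); print(o["clock"],o["tool_pos"].round(4),o["orientation"].round(2),o["force"].round(2))
w=ctrl.snapshot("wrist"); save("w2.png",w["color"])
for th,z in(("chute_grip",.07),("gherkin1_mid",.026)):
  for r in ctrl.boxes_of(w,th): print(th,round(r["conf"],2),px(r).round(),onz(w,px(r),z).round(3))
E
python3 f.py
```

```text
4.0833 [ 0.4908 -0.1621  0.1178] [-1.7999e+02 -1.0000e-02  1.7155e+02] [ 0.08  0.12 -0.21]
chute_grip 0.62 [336. 161.] [ 0.439 -0.147  0.07 ]
gherkin1_mid 0.89 [332. 325.] [ 0.559 -0.163  0.026]
```

View pics/w2.png

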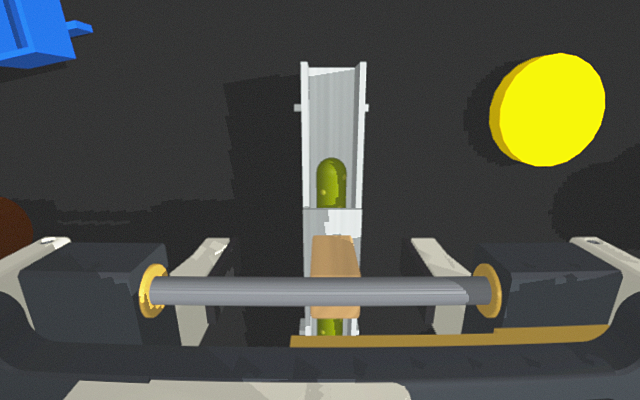

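The post shows at (336,280), about 16 px right of the fingers' middle at x≈320. The nose is at the top and the bridge is clear of the fingers. I shift about 4 mm along tool y and close.

send_rows([
  [[-0.0015, 0.0048, 0], 0],
  [[-0.0015, 0.0048, 0], 0],
  [[-0.0015, 0.0048, 0], 0],
  [[-0.0015, 0.0048, 0], 0],
  [[-0.0015, 0.0048, 0], 0],
], gripper=0.2)

```text
clock: 4.65
tool_pos: [0.4927, -0.1579, 0.1179]
orientation: [180.0, 0.0, 171.6]
force: [0.4, 0.7, -0.1]
opening: 0.0597
gripper_force: 0.0
```

send_rows([
  [[0, 0, 0], 0],
  [[0, 0, 0], 0],
  [[0, 0, 0], 0],
  [[0, 0, 0], 0],
  [[0, 0, 0], 0],
], gripper=0)

```text
clock: 5.07
tool_pos: [0.4926, -0.158, 0.1177]
orientation: [-180.0, -0.0, 171.6]
force: [0.4, -0.2, -0.9]
opening: 0.0267
gripper_force: 0.0
```

send_rows([
  [[0, 0, 0], 0],
  [[0, 0, 0], 0],
  [[0, 0, 0], 0],
  [[0, 0, 0], 0],
  [[0, 0, 0], 0],
])

```text
clock: 5.48
tool_pos: [0.4926, -0.158, 0.1177]
orientation: [180.0, -0.0, 171.6]
force: [0.6, 1.1, -1.4]
opening: 0.0219
gripper_force: 30.0
```

send_rows([
  [[0, 0, -0.002], 0],
  [[0, 0, -0.006], 0],
  [[0, 0, -0.012], 0],
  [[0, 0, -0.02], 0],
  [[0, 0, -0.025], 0],
])

```text
clock: 5.9
tool_pos: [0.4928, -0.158, 0.1387]
orientation: [-180.0, 0.0, 171.6]
force: [-0.1, -0.1, -3.2]
opening: 0.0216
gripper_force: 30.0
```

send_rows([
  [[0, 0, -0.01], 0],
  [[0, 0, -0.028], 0],
  [[0, 0, -0.05], 0],
  [[0, 0, -0.075], 0],
  [[0, 0, -0.1], 0],
])

```text
clock: 6.32
tool_pos: [0.4923, -0.158, 0.2192]
orientation: [180.0, -0.0, 171.6]
force: [0.6, -0.0, -2.8]
opening: 0.0219
gripper_force: 30.0
```

send_rows([
  [[-0.001, 0.002, -0.02], 0],
  [[-0.003, 0.008, -0.036], 0],
  [[-0.006, 0.018, -0.046], 0],
  [[-0.011, 0.032, -0.052], 0],
  [[-0.017, 0.05, -0.054], 0],
])

```text
clock: 6.73
tool_pos: [0.5123, -0.1198, 0.2619]
orientation: [180.0, 0.1, 171.5]
force: [0.3, 0.5, -4.2]
opening: 0.0221
gripper_force: 30.0
```

send_rows([
  [[-0.007, 0.022, 0], 0],
  [[-0.016, 0.047, 0], 0],
  [[-0.025, 0.074, 0], 0],
  [[-0.034, 0.101, 0], 0],
  [[-0.043, 0.128, 0], 0],
])

```text
clock: 7.15
tool_pos: [0.5612, -0.0223, 0.2604]
orientation: [-180.0, -0.1, 171.6]
force: [0.8, -0.2, -3.4]
opening: 0.0216
gripper_force: 30.0
```

send_rows([
  [[-0.009, 0.027, 0], 0],
  [[-0.018, 0.054, 0], 0],
  [[-0.027, 0.081, 0], 0],
  [[-0.036, 0.108, 0], 0],
  [[-0.045, 0.135, 0], 0],
])

```text
clock: 7.57
tool_pos: [0.6125, 0.0794, 0.2601]
orientation: [-180.0, -0.1, 171.6]
force: [1.2, -0.3, -3.3]
opening: 0.0219
gripper_force: 30.0
```

send_rows([
  [[-0.008, 0.025, 0], 0],
  [[-0.016, 0.047, 0], 0],
  [[-0.022, 0.065, 0], 0],
  [[-0.027, 0.079, 0], 0],
  [[-0.03, 0.089, 0], 0],
])

```text
clock: 7.98
tool_pos: [0.6468, 0.1458, 0.2602]
orientation: [-180.0, -0.1, 171.6]
force: [0.0, -0.2, -3.6]
opening: 0.022
gripper_force: 30.0
```

send_rows([
  [[-0.002, 0.006, 0], 0],
  [[-0.003, 0.009, 0], 0],
  [[-0.003, 0.01, 0], 0],
  [[-0.003, 0.01, 0], 0],
  [[-0.003, 0.01, 0], 0],
])

```text
clock: 8.4
tool_pos: [0.6499, 0.1513, 0.2612]
orientation: [180.0, 0.0, 171.6]
force: [-0.4, 0.3, -3.3]
opening: 0.022
gripper_force: 30.0
```

```bash
cat > g.py <<'E'
from h import *
o=ctrl.get_obs(); print(o["clock"],o["tool_pos"].round(4),o["orientation"].round(2),o["joint_pos"].round(1),o["force"].round(2),o["moment"].round(3),o["gripper_force"])
w=ctrl.snapshot("wrist"); s=ctrl.snapshot("scene")
print((-cam(w)[1].T@cam(w)[2]).round(3))
for n,p in(("w",w),("s",s)):
 for r in ctrl.boxes_of(p,"jar_mouth"): print(n,round(r["conf"],2),px(r).round(),onz(p,px(r),.122).round(3))
b=cv2.resize(s["color"][100:250,290:470],None,fx=2.6,fy=2.6,interpolation=cv2.INTER_CUBIC)
a=np.zeros((590,640,3),np.uint8); a[:200]=w["color"][:200]; a[200:590,:468]=b; save("w3.png",a)
E
python3 g.py
```

```text
8.4 [0.6499 0.1513 0.2612] [180.     0.   171.55] [  29.8   20.9   -2.9    0.   -66.2 -128.3] [-0.37  0.31 -3.27] [-0.075  0.063 -0.049] 29.994645416736603
[0.573 0.163 0.353]
w 0.91 [324.  36.] [0.531 0.172 0.122]
s 0.73 [349. 183.] [0.549 0.094 0.122]
s 0.42 [254. 338.] [ 0.609 -0.38   0.122]
s 0.35 [295. 217.] [ 0.496 -0.083  0.122]
```

View pics/w3.png

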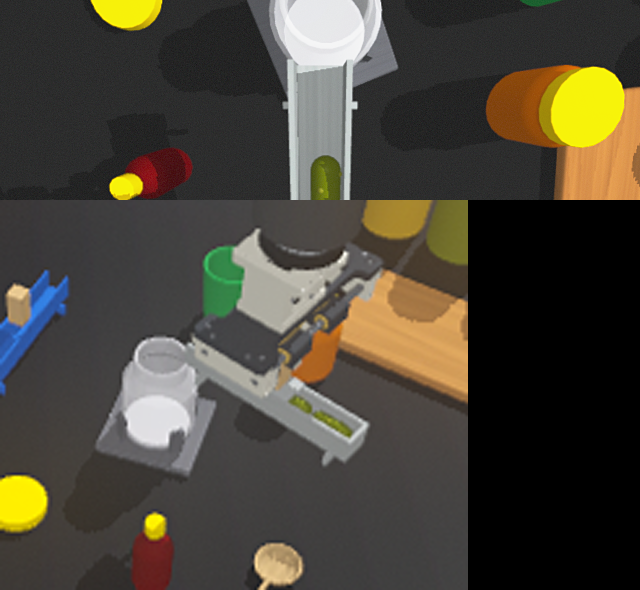

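Wrist view: the chute is level, with its nose at (321,65) and one gherkin in front. The jar's mouth is just ahead at about (327,25). I refine the jar centre by matching projected rim circles to image edges.

```bash
cat > i.py <<'E'
from h import *
a=np.linspace(0,2*np.pi,180)
for n in("wrist","scene","top"):
    p=ctrl.snapshot(n); g=cv2.GaussianBlur(cv2.cvtColor(p["color"],cv2.COLOR_RGB2GRAY).astype(np.float32),(0,0),.8)
    m=np.hypot(cv2.Sobel(g,5,1,0),cv2.Sobel(g,5,0,1)); m=np.minimum(m,100)
    best=[]
    for x in np.arange(.49,.532,.001):
        for y in np.arange(.155,.191,.001):
            sc=0;k=0
            for r in(.031,.027):
                q=proj(p,np.c_[x+r*np.cos(a),y+r*np.sin(a),0*a+.122]).astype(np.float32)
                ok=(q[:,0]>0)&(q[:,0]<639)&(q[:,1]>0)&(q[:,1]<399)
                v=cv2.remap(m,q[ok,0][None],q[ok,1][None],1); sc+=v.sum();k+=ok.sum()
            best.append((sc/k,round(x,3),round(y,3),k))
    best.sort(reverse=True); print(n,[tuple(np.round(b,3)) for b in best[:4]])
E
python3 i.py
```

```text
wrist [(np.float64(56.465), np.float64(0.527), np.float64(0.172), np.float64(258.0)), (np.float64(55.681), np.float64(0.528), np.float64(0.172), np.float64(262.0)), (np.float64(55.137), np.float64(0.526), np.float64(0.172), np.float64(252.0)), (np.float64(54.248), np.float64(0.529), np.float64(0.172), np.float64(268.0))]
scene [(np.float64(85.561), np.float64(0.506), np.float64(0.178), np.float64(360.0)), (np.float64(85.451), np.float64(0.506), np.float64(0.177), np.float64(360.0)), (np.float64(85.089), np.float64(0.507), np.float64(0.178), np.float64(360.0)), (np.float64(85.025), np.float64(0.505), np.float64(0.177), np.float64(360.0))]
top [(np.float64(63.167), np.float64(0.52), np.float64(0.175), np.float64(360.0)), (np.float64(62.926), np.float64(0.519), np.float64(0.175), np.float64(360.0)), (np.float64(62.71), np.float64(0.52), np.float64(0.174), np.float64(360.0)), (np.float64(62.637), np.float64(0.52), np.float64(0.176), np.float64(360.0))]
```

send_rows([
  [[0, 0.001, 0.005], 0],
  [[0, 0.0025, 0.015], 0],
  [[0, 0.0035, 0.027], 0],
  [[0, 0.004, 0.036], 0],
  [[0, 0.0044, 0.039], 0],
])

```text
clock: 9.17
tool_pos: [0.6497, 0.1552, 0.2272]
orientation: [-179.9, -0.2, 171.6]
force: [-0.1, 0.6, -3.5]
opening: 0.022
gripper_force: 30.0
```

send_rows([
  [[0.001, 0, 0], 0],
  [[0.004, 0, 0], 0],
  [[0.009, 0, 0], 0],
  [[0.013, 0, 0], 0],
  [[0.015, 0, 0], 0],
])

```text
clock: 9.58
tool_pos: [0.6382, 0.1573, 0.2303]
orientation: [180.0, 0.0, 171.6]
force: [0.4, -0.6, -3.4]
opening: 0.0219
gripper_force: 30.0
```

send_rows([
  [[0, 0, 0], 0],
  [[0.001, 0, 0], 0],
  [[0.002, 0, 0], 0],
  [[0.003, 0, 0], 0],
  [[0.004, 0, 0], 0],
])

```text
clock: 10.0
tool_pos: [0.6355, 0.1576, 0.2297]
orientation: [180.0, -0.0, 171.6]
force: [-0.5, -0.1, -3.8]
opening: 0.022
gripper_force: 30.0
```

```bash
cat > i2.py <<'E'
from h import *
o=ctrl.get_obs(); print(o["tool_pos"].round(4),o["force"].round(2),o["moment"].round(3))
s=ctrl.snapshot("scene"); b=cv2.resize(s["color"][130:220,310:410],None,fx=6,fy=6,interpolation=cv2.INTER_CUBIC)
save("s4.png",b); 
yw=np.radians(171.6); ax=np.array([np.cos(yw),np.sin(yw)]); g=o["tool_pos"]-[0,0,.048]
P=[np.r_[g[:2]+ax*l,g[2]+h] for l,h in((.1,-.056),(.1,-.027),(.08,-.056),(.08,-.07))]
print("nose low, nose top, stop corner, stop foot in crop px",((proj(s,P)-[310,130])*6).round())
E
python3 i2.py
```

```text
[0.6355 0.1576 0.2297] [-0.47 -0.13 -3.78] [-0.052 -0.003  0.056]
nose low, nose top, stop corner, stop foot in crop px [[299. 198.]
 [304. 154.]
 [333. 219.]
 [330. 239.]]
```

View pics/s4.png

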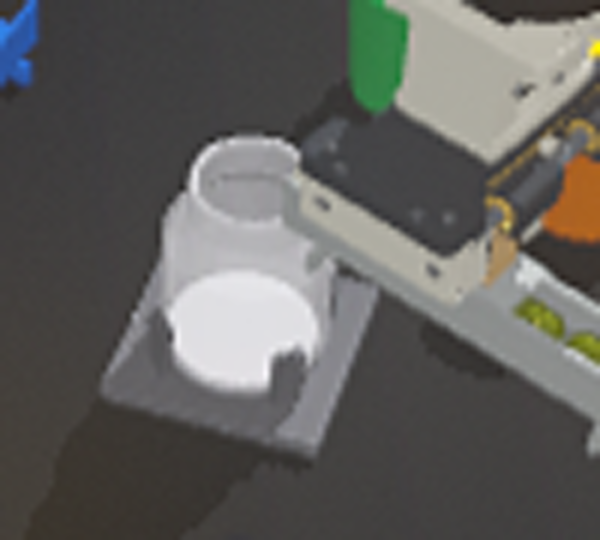

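The nose is now at the rim's near outer edge, about (295,185) in the crop. The stop should still have roughly 18 mm to go, so I advance 11 mm and then creep.

send_rows([
  [[0.002, 0, 0], 0],
  [[0.005, 0, 0], 0],
  [[0.009, 0, 0], 0],
  [[0.012, 0, 0], 0],
  [[0.014, 0, 0], 0],
])

```text
clock: 10.47
tool_pos: [0.6241, 0.1593, 0.2298]
orientation: [180.0, -0.0, 171.6]
force: [1.1, -0.3, -4.3]
opening: 0.022
gripper_force: 30.0
```

send_rows([
  [[0.0005, 0, 0], 0],
  [[0.001, 0, 0], 0],
  [[0.0015, 0, 0], 0],
  [[0.002, 0, 0], 0],
  [[0.0025, 0, 0], 0],
])

```text
clock: 10.88
tool_pos: [0.6225, 0.1595, 0.2298]
orientation: [-180.0, 0.0, 171.6]
force: [-0.3, -0.0, -2.2]
opening: 0.0216
gripper_force: 30.0
```

send_rows([
  [[0.0006, 0, 0], 0],
  [[0.0012, 0, 0], 0],
  [[0.0018, 0, 0], 0],
  [[0.0024, 0, 0], 0],
  [[0.003, 0, 0], 0],
])

```text
clock: 11.3
tool_pos: [0.6201, 0.1599, 0.2298]
orientation: [-180.0, 0.0, 171.6]
force: [-0.5, 0.2, -2.5]
opening: 0.0218
gripper_force: 30.0
```

send_rows([
  [[0.0005, 0, 0], 0],
  [[0.001, 0, 0], 0],
  [[0.0015, 0, 0], 0],
  [[0.002, 0, 0], 0],
  [[0.0022, 0, 0], 0],
])

```text
clock: 11.72
tool_pos: [0.6183, 0.1602, 0.2298]
orientation: [180.0, 0.0, 171.6]
force: [-0.2, -0.6, -4.2]
opening: 0.0223
gripper_force: 30.0
```

send_rows([
  [[0.0005, 0, 0], 0],
  [[0.001, 0, 0], 0],
  [[0.0015, 0, 0], 0],
  [[0.002, 0, 0], 0],
  [[0.0022, 0, 0], 0],
])

```text
clock: 12.13
tool_pos: [0.6167, 0.1604, 0.2298]
orientation: [180.0, 0.0, 171.6]
force: [0.9, -0.9, -2.5]
opening: 0.0218
gripper_force: 30.0
```

send_rows([
  [[0.0004, 0, 0], 0],
  [[0.0008, 0, 0], 0],
  [[0.0012, 0, 0], 0],
  [[0.0012, 0, 0], 0],
  [[0.0012, 0, 0], 0],
])

```text
clock: 12.55
tool_pos: [0.6163, 0.1605, 0.2301]
orientation: [180.0, 0.1, 171.6]
force: [4.2, -0.9, -3.0]
opening: 0.0222
gripper_force: 30.0
```

```bash
cat > o.py <<'E'
from h import *
o=ctrl.get_obs(); print(o["clock"],o["tool_pos"].round(4),o["force"].round(2),o["moment"].round(3))
E
python3 o.py
```

```text
12.55 [0.6163 0.1605 0.2301] [ 4.16 -0.92 -3.01] [-0.754 -2.012  0.064]
```

Stop touched at x≈0.6165 (4 N). I back off 1 mm, then lower by feel.

send_rows([
  [[-0.0015, 0, 0], 0],
  [[-0.0015, 0, 0.001], 0],
  [[-0.0015, 0, 0.002], 0],
  [[-0.0015, 0, 0.003], 0],
  [[-0.0015, 0, 0.0035], 0],
])

```text
clock: 12.97
tool_pos: [0.6168, 0.1604, 0.2268]
orientation: [180.0, -0.0, 171.6]
force: [1.3, -1.0, -1.6]
opening: 0.0213
gripper_force: 30.0
```

send_rows([
  [[0, 0, 0.0003], 0],
  [[0, 0, 0.0006], 0],
  [[0, 0, 0.0009], 0],
  [[0, 0, 0.0012], 0],
  [[0, 0, 0.0012], 0],
])

```text
clock: 13.38
tool_pos: [0.6168, 0.1603, 0.2259]
orientation: [-180.0, -0.0, 171.6]
force: [1.4, 0.4, -3.3]
opening: 0.0216
gripper_force: 30.0
```

send_rows([
  [[-0.0004, 0, 0.0003], 0],
  [[-0.0004, 0, 0.0006], 0],
  [[-0.0004, 0, 0.0009], 0],
  [[-0.0004, 0, 0.0009], 0],
  [[-0.0004, 0, 0.0009], 0],
])

```text
clock: 13.8
tool_pos: [0.617, 0.1603, 0.2255]
orientation: [-180.0, -0.0, 171.6]
force: [-0.9, 0.1, 1.3]
opening: 0.0219
gripper_force: 30.0
```

```bash
python3 o.py
```

```text
13.8 [0.617  0.1603 0.2255] [-0.87  0.15  1.3 ] [-0.026  0.636  0.011]
```

Resting on the rim at about 4 N. Now I slide forward until the stop touches again.

send_rows([
  [[0.0003, 0, -0.0001], 0],
  [[0.0006, 0, -0.0002], 0],
  [[0.0009, 0, -0.0002], 0],
  [[0.0012, 0, -0.0002], 0],
  [[0.0012, 0, -0.0002], 0],
])

```text
clock: 14.22
tool_pos: [0.6167, 0.1604, 0.2257]
orientation: [180.0, 0.1, 171.6]
force: [2.8, -1.8, 0.2]
opening: 0.0218
gripper_force: 30.0
```

```bash
python3 o.py
```

```text
14.2167 [0.6167 0.1604 0.2257] [ 2.78 -1.83  0.22] [-0.561 -0.783  0.107]
```

send_rows([
  [[0.0007, 0, -0.0008], 0],
  [[0.0014, 0, -0.0016], 0],
  [[0.002, 0, -0.0025], 0],
  [[0.0026, 0, -0.0033], 0],
  [[0.0026, 0, -0.0033], 0],
])

```text
clock: 14.63
tool_pos: [0.6146, 0.1608, 0.228]
orientation: [180.0, 0.1, 171.6]
force: [5.1, -2.6, -4.6]
opening: 0.0218
gripper_force: 30.0
```

```bash
python3 o.py
```

```text
14.6333 [0.6146 0.1608 0.228 ] [ 5.12 -2.62 -4.58] [-0.768 -2.099  0.047]
```

```bash
cat > th.py <<'E'
from h import *
def theta(lo=-6,hi=46):
    p=ctrl.snapshot("scene"); o=ctrl.get_obs()
    g=cv2.GaussianBlur(cv2.cvtColor(p["color"],cv2.COLOR_RGB2GRAY).astype(np.float32),(0,0),.8)
    m=np.minimum(np.hypot(cv2.Sobel(g,5,1,0),cv2.Sobel(g,5,0,1)),80)
    L=lambda a,b:np.linspace(a,b,60)
    E=np.vstack([L((-.1,s*.016,-.027),(-.02,s*.016,-.027)) for s in(1,-1)]+[L((-.1,-.016,-.056),(.02,-.016,-.056)),L((-.1,.016,-.056),(-.1,.016,-.027)),L((-.1,-.016,-.056),(-.1,-.016,-.027)),L((-.1,.016,-.027),(-.1,-.016,-.027)),L((-.1,.016,-.056),(-.1,-.016,-.056))])
    y=np.radians(o["orientation"][2]); piv=o["tool_pos"]-[0,0,.047]; best=(-1,)
    for t in np.arange(lo,hi,.5):
        c,s=np.cos(np.radians(t)),np.sin(np.radians(t)); q=E-[0,0,.001]
        a=np.c_[q[:,0]*c+q[:,2]*s,q[:,1],-q[:,0]*s+q[:,2]*c]
        # chute y is left of chute x
        W=np.c_[a[:,0]*np.cos(y)-a[:,1]*np.sin(y),a[:,0]*np.sin(y)+a[:,1]*np.cos(y),a[:,2]]+piv
        uv=proj(p,W)
        for dx in np.arange(-3,3.1,.75):
            for dy in np.arange(-3,3.1,.75):
                r=(uv+[dx,dy]).astype(np.float32); v=cv2.remap(m,r[None,:,0],r[None,:,1],1).mean()
                if v>best[0]: best=(v,t,dx,dy)
    return np.round(best,1)
if __name__=="__main__":
    o=ctrl.get_obs(); print(o["clock"],o["tool_pos"].round(4),o["force"].round(2),o["moment"].round(2)); print("score,theta,dx,dy",theta())
    s=ctrl.snapshot("scene")
    for r in ctrl.boxes_of(s,"gherkin1_mid"): print("gh",round(r["conf"],2),px(r).round())
E
python3 th.py
```

```text
14.6333 [0.6146 0.1608 0.228 ] [ 5.12 -2.62 -4.58] [-0.77 -2.1   0.05]
score,theta,dx,dy [73.3 -1.   2.2  0. ]
gh 0.65 [402. 186.]
```

send_rows([
  [[0.0005, 0, -0.0003], 0],
  [[0.001, 0, -0.0006], 0],
  [[0.0015, 0, -0.001], 0],
  [[0.002, 0, -0.0015], 0],
  [[0.002, 0, -0.0015], 0],
])

```text
clock: 15.2
tool_pos: [0.6133, 0.161, 0.2295]
orientation: [180.0, 0.1, 171.6]
force: [5.4, -2.6, -3.2]
opening: 0.0223
gripper_force: 30.0
```

```bash
python3 th.py
```

```text
15.2 [0.6133 0.161  0.2295] [ 5.43 -2.65 -3.21] [-0.9  -2.31  0.05]
score,theta,dx,dy [73.4  0.5  2.2  0. ]
gh 0.58 [404. 185.]
```

It is rotating in the grip at a steady 5.8 N or so. I follow the arc.

send_rows([
  [[0.0014, 0, -0.0016], 0],
  [[0.0028, 0, -0.0032], 0],
  [[0.0042, 0, -0.0048], 0],
  [[0.0055, 0, -0.0064], 0],
  [[0.0068, 0, -0.0079], 0],
])

```text
clock: 15.77
tool_pos: [0.6076, 0.1619, 0.2356]
orientation: [180.0, 0.0, 171.6]
force: [5.4, -1.6, -4.7]
opening: 0.022
gripper_force: 30.0
```

```bash
python3 th.py
```

```text
15.7667 [0.6076 0.1619 0.2356] [ 5.36 -1.59 -4.72] [-0.52 -2.1   0.07]
score,theta,dx,dy [69.3 12.   0.   1.5]
gh 0.48 [405. 181.]
```

```bash
sed -i 's/np.arange(-3,3.1,.75):\n//; s/for dx in np.arange(-3,3.1,.75)/for dx in np.arange(1,3.1,.5)/; s/for dy in np.arange(-3,3.1,.75)/for dy in np.arange(-1,1.1,.5)/' th.py; python3 th.py
python3 - <<'E'
from h import *
s=ctrl.snapshot("scene"); save("t5.png",cv2.resize(s["color"][125:225,320:450],None,fx=6,fy=6,interpolation=cv2.INTER_CUBIC))
E
```

```text
15.9167 [0.6075 0.1619 0.2357] [ 3.68 -0.53 -2.71] [-0.41 -1.89 -0.01]
score,theta,dx,dy [68.5  7.5  1.5  1. ]
gh 0.45 [405. 180.]
```

View pics/t5.png

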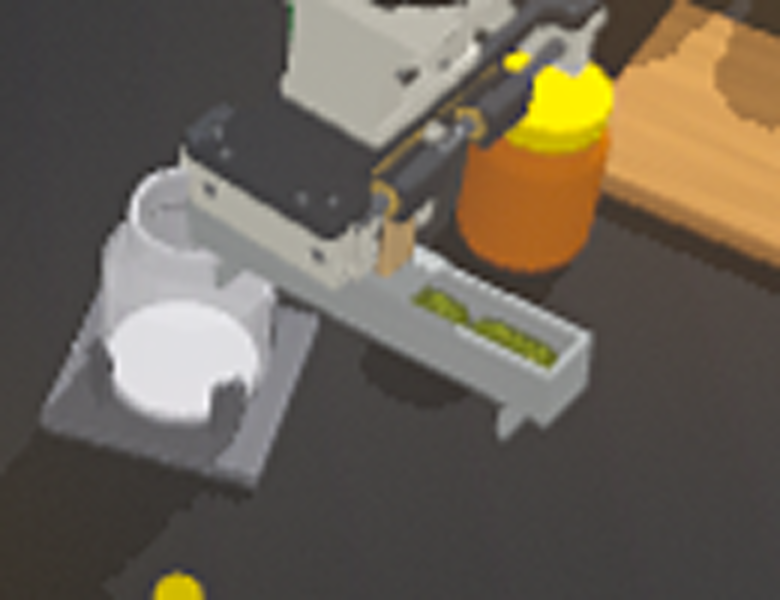

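The chute sits seated with its stop outside the rim, at about 7°, and the two rear gherkins are still at (440,300) and (515,340). Continuing slightly lower so the underside keeps bearing.

send_rows([
  [[0.0014, 0, -0.001], 0],
  [[0.0028, 0, -0.0023], 0],
  [[0.0042, 0, -0.0036], 0],
  [[0.0056, 0, -0.005], 0],
  [[0.0069, 0, -0.0064], 0],
])

```text
clock: 16.53
tool_pos: [0.6019, 0.1627, 0.2407]
orientation: [180.0, 0.0, 171.6]
force: [5.3, -1.1, -4.2]
opening: 0.0222
gripper_force: 30.0
```

```bash
python3 th.py
```

```text
16.5333 [0.6019 0.1627 0.2407] [ 5.28 -1.05 -4.22] [-0.29 -2.18 -0.01]
score,theta,dx,dy [68.4  9.   2.5  1. ]
```

send_rows([
  [[0, 0, 0.0004], 0],
  [[0, 0, 0.0008], 0],
  [[0, 0, 0.0012], 0],
  [[0, 0, 0.0016], 0],
  [[0, 0, 0.0016], 0],
])

```text
clock: 17.1
tool_pos: [0.6021, 0.1627, 0.2402]
orientation: [180.0, 0.1, 171.6]
force: [4.4, -1.1, 5.1]
opening: 0.022
gripper_force: 30.0
```

```bash
python3 th.py
```

```text
17.1 [0.6021 0.1627 0.2402] [ 4.41 -1.08  5.07] [-0.17 -1.09  0.01]
score,theta,dx,dy [68.8 10.   2.   1. ]
gh 0.43 [401. 179.]
gh 0.3 [348. 234.]
```

send_rows([
  [[0.0022, 0, -0.0022], 0],
  [[0.0044, 0, -0.004], 0],
  [[0.0066, 0, -0.0057], 0],
  [[0.0088, 0, -0.0074], 0],
  [[0.0107, 0, -0.009], 0],
])

```text
clock: 17.67
tool_pos: [0.5938, 0.1639, 0.2466]
orientation: [180.0, 0.1, 171.6]
force: [6.3, -0.9, -1.7]
opening: 0.0218
gripper_force: 30.0
```

```bash
python3 th.py
```

```text
17.6667 [0.5938 0.1639 0.2466] [ 6.27 -0.87 -1.69] [-0.36 -2.65 -0.03]
score,theta,dx,dy [71.3 17.   1.   1. ]
gh 0.49 [405. 172.]
```

send_rows([
  [[0.0021, 0, -0.0013], 0],
  [[0.0042, 0, -0.0026], 0],
  [[0.0063, 0, -0.0039], 0],
  [[0.0083, 0, -0.005], 0],
  [[0.0102, 0, -0.006], 0],
])

```text
clock: 18.23
tool_pos: [0.5858, 0.1651, 0.2516]
orientation: [180.0, 0.1, 171.6]
force: [5.9, -0.8, -0.0]
opening: 0.0214
gripper_force: 30.0
```

```bash
python3 th.py
```

```text
18.2333 [0.5858 0.1651 0.2516] [ 5.85 -0.79 -0.04] [-0.44 -2.75  0.03]
score,theta,dx,dy [71.3 21.   1.5  1. ]
gh 0.58 [294. 217.]
gh 0.26 [386. 168.]
```

send_rows([
  [[0.0026, 0, -0.0014], 0],
  [[0.0052, 0, -0.0028], 0],
  [[0.0078, 0, -0.004], 0],
  [[0.0103, 0, -0.0052], 0],
  [[0.0127, 0, -0.0063], 0],
])

```text
clock: 18.8
tool_pos: [0.5756, 0.1666, 0.2567]
orientation: [180.0, 0.1, 171.6]
force: [5.6, -0.5, 1.0]
opening: 0.0214
gripper_force: 30.0
```

```bash
python3 th.py
```

```text
18.8 [0.5756 0.1666 0.2567] [ 5.6  -0.52  0.99] [-0.3  -2.39  0.03]
score,theta,dx,dy [64.1 26.   2.   1. ]
```

send_rows([
  [[0.0026, 0, -0.0012], 0],
  [[0.0052, 0, -0.0022], 0],
  [[0.0078, 0, -0.0032], 0],
  [[0.0104, 0, -0.0041], 0],
  [[0.0128, 0, -0.005], 0],
])

```text
clock: 19.37
tool_pos: [0.5654, 0.1681, 0.2607]
orientation: [180.0, 0.1, 171.6]
force: [5.5, -0.5, 0.6]
opening: 0.0219
gripper_force: 30.0
```

```bash
python3 th.py
```

```text
19.3667 [0.5654 0.1681 0.2607] [ 5.55 -0.55  0.57] [-0.27 -2.22 -0.04]
score,theta,dx,dy [64.9 30.   3.   0.5]
```

send_rows([
  [[0.0013, 0, -0.0005], 0],
  [[0.0026, 0, -0.0009], 0],
  [[0.0039, 0, -0.0013], 0],
  [[0.0052, 0, -0.0017], 0],
  [[0.0052, 0, -0.0017], 0],
])

```text
clock: 19.93
tool_pos: [0.5611, 0.1687, 0.2619]
orientation: [180.0, 0.0, 171.6]
force: [5.0, 0.0, 1.4]
opening: 0.0216
gripper_force: 30.0
```

```bash
cat > k.py <<'E'
from h import *
for n in("scene","top","wrist"):
    p=ctrl.snapshot(n); c=cv2.cvtColor(p["color"],cv2.COLOR_RGB2HSV); m=((c[...,0]>28)&(c[...,0]<48)&(c[...,1]>110)&(c[...,2]>25)).astype(np.uint8)
    k,l,st,ce=cv2.connectedComponentsWithStats(m)
    print(n,[(st[i,4],ce[i].round().tolist()) for i in range(1,k) if st[i,4]>6 and ce[i][0]>(290 if n=="scene" else 0) and ce[i][1]<260 and (n!="top" or 200<ce[i][0]<400)])
    print("  jar mouth/base px",proj(p,[[.508,.176,.122],[.508,.176,.02]]).round().tolist(),[(round(r["conf"],2),px(r).round().tolist()) for r in ctrl.boxes_of(p,"gherkin1_mid")])
E
python3 th.py; python3 k.py
```

```text
19.9333 [0.5611 0.1687 0.2619] [4.96 0.03 1.45] [-0.15 -1.98  0.01]
score,theta,dx,dy [63.3 31.   3.   0. ]
gh 0.29 [348. 235.]
scene [(np.int32(7), [422.0, 58.0]), (np.int32(8), [432.0, 64.0]), (np.int32(31), [455.0, 71.0]), (np.int32(63), [480.0, 81.0]), (np.int32(191), [509.0, 92.0]), (np.int32(62), [479.0, 94.0]), (np.int32(245), [539.0, 102.0]), (np.int32(10), [470.0, 122.0]), (np.int32(60), [414.0, 139.0]), (np.int32(16), [305.0, 215.0]), (np.int32(11), [350.0, 224.0])]
  jar mouth/base px [[352.0, 159.0], [350.0, 183.0]] []
top [(np.int32(47), [249.0, 205.0]), (np.int32(36), [258.0, 209.0])]
  jar mouth/base px [[253.0, 203.0], [260.0, 206.0]] []
wrist [(np.int32(3417), [132.0, 86.0]), (np.int32(535), [322.0, 117.0]), (np.int32(445), [295.0, 125.0]), (np.int32(413), [345.0, 129.0]), (np.int32(3415), [559.0, 214.0])]
  jar mouth/base px [[319.0, 138.0], [319.0, 127.0]] [(0.75, [346.0, 126.0])]
```

Run:
```python
from h import *
w=ctrl.snapshot("wrist");s=ctrl.snapshot("scene")
a=np.zeros((560,780,3),np.uint8); a[:270,:400]=cv2.resize(w["color"][60:195,220:420],None,fx=2,fy=2)
a[:270,400:780]=cv2.resize(s["color"][110:245,310:500],None,fx=2,fy=2)
t=ctrl.snapshot("top");a[275:555,:400]=cv2.resize(t["color"][150:290,200:400],None,fx=2,fy=2);save("f.png",a)
```

```text
(no output)
```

View pics/f.png

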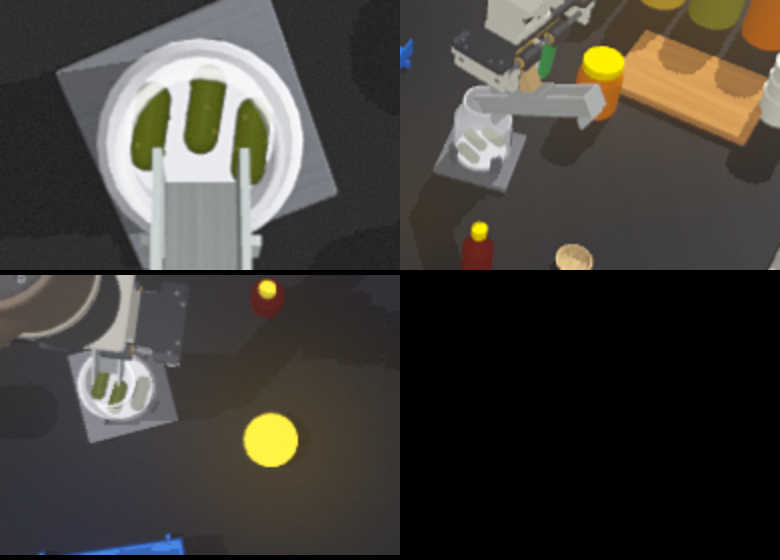

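All three gherkins lie in the jar (wrist blobs at (322,117), (295,125) and (345,129)), the trough is empty and the bystanders are undisturbed. Now I turn the chute back level against the rim along the reverse arc.

send_rows([
  [[-0.0024, 0, 0.0008], 0],
  [[-0.0048, 0, 0.0018], 0],
  [[-0.0072, 0, 0.0028], 0],
  [[-0.0096, 0, 0.0038], 0],
  [[-0.0118, 0, 0.0048], 0],
])

```text
clock: 20.95
tool_pos: [0.5699, 0.1673, 0.2582]
orientation: [-180.0, -0.1, 171.6]
force: [0.7, 1.3, 6.8]
opening: 0.0215
gripper_force: 30.0
```

```bash
python3 th.py
```

```text
20.95 [0.5699 0.1673 0.2582] [0.71 1.26 6.8 ] [ 0.34 -0.07 -0.01]
score,theta,dx,dy [66.2 29.   2.5  1. ]
gh 0.35 [412. 147.]
```

send_rows([
  [[-0.0024, 0, 0.0008], 0],
  [[-0.0048, 0, 0.0018], 0],
  [[-0.0072, 0, 0.0029], 0],
  [[-0.0096, 0, 0.004], 0],
  [[-0.0118, 0, 0.005], 0],
])

```text
clock: 21.52
tool_pos: [0.579, 0.1659, 0.2538]
orientation: [-180.0, -0.1, 171.6]
force: [0.9, 0.2, 4.3]
opening: 0.0218
gripper_force: 30.0
```

```bash
python3 th.py
```

```text
21.5167 [0.579  0.1659 0.2538] [0.91 0.21 4.3 ] [ 0.41  0.13 -0.04]
score,theta,dx,dy [64.3 22.5  2.5  0. ]
```

send_rows([
  [[-0.0022, 0, 0.0013], 0],
  [[-0.0044, 0, 0.0026], 0],
  [[-0.0066, 0, 0.0039], 0],
  [[-0.0088, 0, 0.0052], 0],
  [[-0.011, 0, 0.0065], 0],
])

```text
clock: 22.08
tool_pos: [0.5881, 0.1645, 0.2483]
orientation: [-180.0, -0.1, 171.6]
force: [-0.9, 0.9, 1.2]
opening: 0.0216
gripper_force: 30.0
```

```bash
python3 th.py
```

```text
22.0833 [0.5881 0.1645 0.2483] [-0.9   0.94  1.25] [ 0.32  0.51 -0.09]
score,theta,dx,dy [66.7 19.5  2.   1. ]
```

send_rows([
  [[-0.002, 0, 0.0017], 0],
  [[-0.004, 0, 0.0033], 0],
  [[-0.006, 0, 0.0049], 0],
  [[-0.008, 0, 0.0065], 0],
  [[-0.01, 0, 0.0081], 0],
])

```text
clock: 22.65
tool_pos: [0.5963, 0.1634, 0.2421]
orientation: [-180.0, -0.0, 171.6]
force: [-0.4, 0.2, 1.9]
opening: 0.0214
gripper_force: 30.0
```

```bash
python3 th.py
```

```text
22.65 [0.5963 0.1634 0.2421] [-0.43  0.17  1.85] [ 0.13  0.54 -0.05]
score,theta,dx,dy [64.6  8.5  3.   1. ]
```

send_rows([
  [[-0.0018, 0, 0.0019], 0],
  [[-0.0036, 0, 0.0038], 0],
  [[-0.0054, 0, 0.0057], 0],
  [[-0.0072, 0, 0.0075], 0],
  [[-0.009, 0, 0.0093], 0],
])

```text
clock: 23.22
tool_pos: [0.6037, 0.1623, 0.2349]
orientation: [180.0, 0.0, 171.6]
force: [0.7, -0.8, 2.9]
opening: 0.0221
gripper_force: 30.0
```

```bash
python3 th.py
```

```text
23.2167 [0.6037 0.1623 0.2349] [ 0.68 -0.84  2.94] [-0.16  0.05 -0.03]
score,theta,dx,dy [66.4  2.5  3.   1. ]
```

send_rows([
  [[-0.0016, 0, 0.0019], 0],
  [[-0.0032, 0, 0.0038], 0],
  [[-0.0048, 0, 0.0057], 0],
  [[-0.0064, 0, 0.0076], 0],
  [[-0.008, 0, 0.0094], 0],
])

```text
clock: 23.78
tool_pos: [0.61, 0.1615, 0.2274]
orientation: [180.0, 0.0, 171.6]
force: [1.6, -0.5, 4.2]
opening: 0.0217
gripper_force: 30.0
```

```bash
python3 th.py
```

```text
23.7833 [0.61   0.1615 0.2274] [ 1.62 -0.53  4.21] [-0.2  -0.42 -0.02]
score,theta,dx,dy [67.9 -3.5  3.   1. ]
```

Chute level again and the rim load light. Lifting off and carrying it back to its old spot.

send_rows([
  [[0, 0, -0.004], 0],
  [[0, 0, -0.014], 0],
  [[0, 0, -0.027], 0],
  [[0, 0, -0.039], 0],
  [[0, 0, -0.045], 0],
])

```text
clock: 24.35
tool_pos: [0.6096, 0.1616, 0.2653]
orientation: [180.0, 0.0, 171.6]
force: [0.8, 0.8, -2.7]
opening: 0.0219
gripper_force: 30.0
```

send_rows([
  [[0.001, -0.006, 0], 0],
  [[0.004, -0.02, 0], 0],
  [[0.009, -0.042, 0], 0],
  [[0.0145, -0.07, 0], 0],
  [[0.021, -0.1, 0], 0],
])

```text
clock: 24.77
tool_pos: [0.5799, 0.0829, 0.2626]
orientation: [-180.0, -0.1, 171.6]
force: [-0.3, -0.2, -3.0]
opening: 0.0215
gripper_force: 30.0
```

send_rows([
  [[0.006, -0.03, 0], 0],
  [[0.0125, -0.06, 0], 0],
  [[0.019, -0.09, 0], 0],
  [[0.025, -0.12, 0], 0],
  [[0.031, -0.15, 0], 0],
])

```text
clock: 25.18
tool_pos: [0.5371, -0.0327, 0.2629]
orientation: [-180.0, -0.1, 171.5]
force: [0.1, -0.1, -3.3]
opening: 0.0218
gripper_force: 30.0
```

send_rows([
  [[0.006, -0.03, 0], 0],
  [[0.012, -0.058, 0], 0],
  [[0.0175, -0.084, 0], 0],
  [[0.022, -0.106, 0], 0],
  [[0.026, -0.124, 0], 0],
])

```text
clock: 25.6
tool_pos: [0.5017, -0.1277, 0.2629]
orientation: [-180.0, -0.1, 171.5]
force: [0.4, -0.0, -2.8]
opening: 0.0218
gripper_force: 30.0
```

send_rows([
  [[0.003, -0.014, 0], 0],
  [[0.0055, -0.026, 0], 0],
  [[0.0075, -0.035, 0], 0],
  [[0.0085, -0.04, 0], 0],
  [[0.0087, -0.0425, 0], 0],
])

```text
clock: 26.02
tool_pos: [0.492, -0.1585, 0.2633]
orientation: [180.0, -0.0, 171.6]
force: [0.4, -0.5, -2.9]
opening: 0.022
gripper_force: 30.0
```

```bash
sed -i 's/np.arange(1,3.1,.5)/np.arange(-3,3.1,.5)/;s/np.arange(-1,1.1,.5)/np.arange(-3,3.1,.5)/' th.py; python3 th.py; python3 -c "
from th import *
print(to([.4927,-.158,.1178],171.6))"
```

```text
26.0167 [ 0.492  -0.1585  0.2633] [ 0.4  -0.54 -2.86] [ 0.02 -0.02 -0.07]
score,theta,dx,dy [66.8  1.   2.5  2.5]
(array([-0.0003, -0.0002,  0.1819]), np.float64(-0.0))
```

send_rows([
  [[0, 0, 0.01], 0],
  [[0, 0, 0.033], 0],
  [[0, 0, 0.06], 0],
  [[0, 0, 0.087], 0],
  [[0, 0, 0.11], 0],
])

```text
clock: 26.58
tool_pos: [0.4919, -0.1575, 0.1735]
orientation: [180.0, -0.0, 171.6]
force: [0.4, -0.1, -3.5]
opening: 0.0219
gripper_force: 30.0
```

send_rows([
  [[0, 0, 0.02], 0],
  [[0, 0, 0.036], 0],
  [[0, 0, 0.048], 0],
  [[0, 0, 0.056], 0],
  [[0, 0, 0.06], 0],
])

```text
clock: 27.0
tool_pos: [0.4921, -0.1578, 0.1263]
orientation: [-180.0, -0.1, 171.6]
force: [0.9, -0.0, -1.8]
opening: 0.0215
gripper_force: 30.0
```

send_rows([
  [[0, 0, 0.001], 0],
  [[0, 0, 0.002], 0],
  [[0, 0, 0.003], 0],
  [[0, 0, 0.004], 0],
  [[0, 0, 0.005], 0],
])

```text
clock: 27.42
tool_pos: [0.4926, -0.158, 0.1238]
orientation: [180.0, 0.1, 171.6]
force: [-0.1, -0.2, -2.5]
opening: 0.0221
gripper_force: 30.0
```

send_rows([
  [[0, 0, 0.001], 0],
  [[0, 0, 0.002], 0],
  [[0, 0, 0.003], 0],
  [[0, 0, 0.003], 0],
  [[0, 0, 0.003], 0],
])

```text
clock: 27.83
tool_pos: [0.4922, -0.158, 0.1209]
orientation: [-180.0, -0.0, 171.6]
force: [0.4, -0.1, -2.6]
opening: 0.0219
gripper_force: 30.0
```

send_rows([
  [[0, 0, 0.0006], 0],
  [[0, 0, 0.0012], 0],
  [[0, 0, 0.0018], 0],
  [[0, 0, 0.0024], 0],
  [[0, 0, 0.0024], 0],
])

```text
clock: 28.25
tool_pos: [0.493, -0.1581, 0.1195]
orientation: [-180.0, 0.1, 171.6]
force: [1.4, -0.1, 2.7]
opening: 0.0215
gripper_force: 30.0
```

send_rows([
  [[0, 0, 0.0005], 0],
  [[0, 0, 0.001], 0],
  [[0, 0, 0.0015], 0],
  [[0, 0, 0.0015], 0],
  [[0, 0, 0.0015], 0],
])

```text
clock: 28.67
tool_pos: [0.4937, -0.1581, 0.1186]
orientation: [180.0, 0.2, 171.6]
force: [3.6, -1.2, 5.0]
opening: 0.0216
gripper_force: 30.0
```

send_rows([
  [[0, 0, 0.0004], 0],
  [[0, 0, 0.0008], 0],
  [[0, 0, 0.0008], 0],
  [[0, 0, 0.0008], 0],
  [[0, 0, 0.0008], 0],
])

```text
clock: 29.08
tool_pos: [0.4937, -0.1581, 0.118]
orientation: [180.0, 0.2, 171.6]
force: [3.3, 0.2, 6.5]
opening: 0.022
gripper_force: 30.0
```

```bash
python3 th.py
```

```text
29.0833 [ 0.4937 -0.1581  0.118 ] [3.32 0.17 6.47] [-0.23 -0.98 -0.01]
score,theta,dx,dy [70.7 -1.   3.   1. ]
gh 0.6 [294. 269.]
```

send_rows([
  [[0, 0, 0], 0],
  [[0, 0, 0], 0],
  [[0, 0, 0], 0],
  [[0, 0, 0], 0],
  [[0, 0, 0], 0],
], gripper=0.6)

```text
clock: 29.65
tool_pos: [0.4919, -0.158, 0.1169]
orientation: [-180.0, -0.1, 171.6]
force: [-0.7, -0.5, 0.4]
opening: 0.0489
gripper_force: 0.0
```

send_rows([
  [[0, 0, 0], 0],
  [[0, 0, 0], 0],
  [[0, 0, 0], 0],
  [[0, 0, 0], 0],
  [[0, 0, 0], 0],
])

```text
clock: 30.07
tool_pos: [0.4923, -0.158, 0.1172]
orientation: [180.0, -0.0, 171.6]
force: [0.0, 0.8, 0.4]
opening: 0.0524
gripper_force: 0.0
```

send_rows([
  [[0, 0, -0.005], 0],
  [[0, 0, -0.02], 0],
  [[0, 0, -0.05], 0],
  [[0, 0, -0.085], 0],
  [[0, 0, -0.12], 0],
])

```text
clock: 30.48
tool_pos: [0.4919, -0.1581, 0.2143]
orientation: [-180.0, -0.1, 171.6]
force: [1.5, 0.2, -0.1]
opening: 0.0527
gripper_force: 0.0
```

send_rows([
  [[0, 0, -0.03], 0],
  [[0, 0, -0.055], 0],
  [[0, 0, -0.075], 0],
  [[0, 0, -0.08], 0],
  [[0, 0, -0.08], 0],
])

```text
clock: 30.9
tool_pos: [0.4927, -0.158, 0.2787]
orientation: [180.0, 0.2, 171.6]
force: [-0.7, -0.2, -0.1]
opening: 0.0524
gripper_force: 0.0
```

```bash
cat > z.py <<'E'
from h import *
w=ctrl.snapshot("wrist"); t=ctrl.snapshot("top"); s=ctrl.snapshot("scene")
for r in ctrl.cut_out(s,"chute_grip"): print("chute scene",round(r["conf"],2),px(r).round(),r["pixels"].sum())
for p,n in((w,"w"),(s,"s"),(t,"t")):
    c=cv2.cvtColor(p["color"],cv2.COLOR_RGB2HSV); m=((c[...,0]>28)&(c[...,0]<48)&(c[...,1]>110)&(c[...,2]>25))
    X=[[.4927+a*.989,-.158-a*.146,.03] for a in np.linspace(-.095,.095,30)]; uv=proj(p,X).round().astype(int)
    uv=uv[(uv[:,0]>=2)&(uv[:,0]<638)&(uv[:,1]>=2)&(uv[:,1]<398)]
    print(n,"green px along trough",sum(m[v-2:v+3,u-2:u+3].any() for u,v in uv),"of",len(uv))
for th,z in(("jar_lid_mid",.007),("syrup_mid",.05),("spoon_grip",.01),("cup_mid",.04),("sauce_mid",.065),("pickle_jar_a_mid",.05)):
    print(th,[px(r).round().tolist() for r in ctrl.boxes_of(s,th) if r["conf"]>.4])
E
python3 z.py; sed -i 's/piv=o\["tool_pos"\]-\[0,0,.047\]/piv=np.array([.4937,-.1581,.071])/' th.py; python3 th.py
```

```text
chute scene 0.98 [300. 143.] 499
chute scene 0.77 [339. 337.] 1462
chute scene 0.6 [178. 256.] 1102
chute scene 0.56 [281. 258.] 1211
w green px along trough 0 of 30
s green px along trough 0 of 30
t green px along trough 0 of 30
jar_lid_mid [[294.0, 218.0]]
syrup_mid [[349.0, 236.0]]
spoon_grip [[383.0, 261.0]]
cup_mid [[377.0, 133.0]]
sauce_mid [[204.0, 319.0]]
pickle_jar_a_mid [[409.0, 152.0]]
31.4 [ 0.4922 -0.158   0.2768] [ 0.44 -0.4   0.19] [-0.03 -0.03  0.03]
score,theta,dx,dy [73.2 -0.5  3.   1. ]
```

The chute stands level and empty at its old spot, the three gherkins are in the jar, and the bystanders have not moved. Handing in.

```bash
python3 -c "
from plant import ctrl
print(ctrl.close_job())"
```

```text
the job is handed in; nothing more can be done
None
```

I handed the job in at about 31 s. All three gherkins are in the jar, the empty chute stands on its feet at its old spot, the other things are where they were, and the load on the rim read about 9 N at most.

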